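# Oil and work the pull gauge at the slot-car scrutineering bench

### The job

Lay the loose pull gauge in the holder's cradle with its blue handle out through the front notch, let go of it, and then press the red cap of the spray can fully down and let it up, to lubricate the gauge. Then take the gauge by its blue handle, pull it out until the black pointer meets the red rider, never well past it, hold it there for a good second and lead the handle gently back in, fully home, before letting go. Leave the gauge lying in the cradle, and do not disturb the two cars and the paint pot.

Things in the scene. Friction and masses are not known exactly. Their poses are not given: they have to be found in the camera images.
- gauge: Loose spring pull gauge, about 0.28 kg: aluminium body 130 long (x) x 34 wide (y) x 30 high (z), white scale on top. Origin: centre of the body's underside. x runs along the gauge; the sprung rod and blue handle come out of the -x end. The handle's end is 149 mm from the origin, the body's other end 65 mm.
- grip (a point): Centre of the blue handle: bar 56 long x 22 wide x 24 high, 36 wide flange at its outer end. Home: 115 mm to -x of the gauge's origin, 15 mm above its underside; 22 mm of 8 mm rod show between handle and body. Axes as the gauge. Pulls out along the gauge's -x, up to 60 mm; the spring starts at 7 N and adds 0.15 N per mm.
- pointer (a point): The black pointer on the gauge's top face, 5 mm wide along x, which moves with the handle, mm for mm. Point: on the gauge's centre line, 32 mm above its underside, 50 mm to +x of the gauge's origin when the handle is home. Axes as the gauge.
- rider_mark (a point): The red rider on the gauge's top face, 5 mm wide along x, preset 25 to 45 mm to -x of the pointer's home: the length to pull out to. It stays put on the body. Point: on the gauge's centre line, 32 mm above its underside. Axes as the gauge.
- holder: Fixed holder: black base 270 x 86 x 20 mm high (x from -84 to +186) with an orange cradle, and a blue spray can (48 mm dia., its shoulder up to 142 mm over the table) at x = +152 mm. Origin: on the table under the cradle's centre; x along the cradle, away from its notched front.
- cradle (a point): Centre of the cradle floor, 20 mm over the table; axes as the holder. Inside: x -70 to +70, y -20 to +20 mm, so the gauge body has 10 mm play lengthways. Side walls 14 mm high only at 45 < |x| < 70; between, open for fingers. Front stop at -x: two posts 26 mm high, a 16 mm notch between for the rod. Back stop 18 mm high.
- cap_top (a point): Centre of the top of the can's red sprung cap, 30 mm dia., 168 mm above the table when up; holder x = +152 mm, y = 0.
- cap (a joint): How far the red cap is pressed down, 0 up to 0.006 m fully down (springy: about 2 N to start, 7 N fully down).
- yellow_car: Bystander: yellow slot car, 135 x 68 x 42 mm, origin under its centre, x along it. Leave alone.
- pink_car: Bystander: pink slot car, 135 x 68 x 42 mm, origin under its centre, x along it. Leave alone.
- paint_pot: Bystander: blue paint pot with a steel lid, 50 mm dia., 65 mm high, origin under its centre. Leave alone.
- puller: The gauge's moving part (handle, rod and pointer). Origin: the gauge's origin when the handle is home, moving to -x as it is pulled.

How it is judged (in metres and radians):
On the way, in this order (a step that is already met when the one before it is completed fails the run):
1. the gauge lies in the cradle, handle out through the front notch, and is let go (x of gauge in the frame of holder between -0.009 and 0.009 m and y of gauge in the frame of holder between -0.006 and 0.006 m and z of gauge in the frame of holder between 0.016 and 0.0235 m and angle between the x axis of gauge and the x axis of holder, either way round below 0.09 rad and angle between gauge's own z axis and vertical below 0.06 rad and x of grip in the frame of holder below 0 m and contact force between the fingers and gauge below 0.1 N and linear speed of gauge below 0.02 m/s), for 0.2 s.
2. the can's cap is pressed down at least 4.5 mm of its 6 mm (value of joint cap above 0.0045 m), for 0.1 s.
3. with the gauge lying in the cradle, the pointer is held within 3 mm of the red rider for 1 s (x of gauge in the frame of holder between -0.009 and 0.009 m and y of gauge in the frame of holder between -0.006 and 0.006 m and z of gauge in the frame of holder between 0.016 and 0.0235 m and angle between the x axis of gauge and the x axis of holder, either way round below 0.09 rad and angle between gauge's own z axis and vertical below 0.06 rad and x of grip in the frame of holder below 0 m and x of pointer in the frame of rider_mark between -0.003 and 0.003 m), for 1 s.
At the end, for the whole second after the job is handed in: The gauge lies at rest in the cradle on its floor (within 9 mm of its centre lengthways, 6 mm sideways, 0.09 rad, handle at the notch), its handle home to within 2 mm, and the can's cap up again (within 1 mm) (x of gauge in the frame of holder between -0.009 and 0.009 m and y of gauge in the frame of holder between -0.006 and 0.006 m and z of gauge in the frame of holder between 0.016 and 0.0235 m and angle between the x axis of gauge and the x axis of holder, either way round below 0.09 rad and angle between gauge's own z axis and vertical below 0.06 rad and x of grip in the frame of holder below 0 m and x of pointer in the frame of gauge above 0.048 m and value of joint cap below 0.001 m and linear speed of each of gauge, puller below 0.01 m/s); the robot touches nothing.
It fails at once if the pointer is pulled more than 10 mm past the red rider (x of pointer in the frame of rider_mark below -0.01 m).
It fails at once if the handle moves faster than 0.6 m/s with the gauge in the holder (snapping back instead of being led in) (horizontal distance between gauge and holder below 0.015 m and linear speed of puller above 0.6 m/s).
It fails at once if the yellow car is moved more than 25 mm (distance of yellow_car from where it was at the start of the episode above 0.025 m).
It fails at once if the pink car is moved more than 25 mm (distance of pink_car from where it was at the start of the episode above 0.025 m).
It fails at once if the paint pot is moved more than 25 mm (distance of paint_pot from where it was at the start of the episode above 0.025 m).
It also fails if it takes over 64 s, if anything falls off the work surface, if the arm or the gripper's body presses on something with over 40 N, if the wrist force passes 120 N, or if a joint passes its speed limit or range.

### The arm

A 6-joint arm with a two-finger parallel gripper is mounted at the origin on the work surface. World frame = base frame: x ahead of the robot, y to its left, z up, the work surface at z = 0. Lengths are in mm, angles in rad, forces in N, time in s.
With the tool pointing down it reaches from about 350 to 950 mm from the base axis. Payload 17.4 kg.
Tool frame: the origin (TCP) lies at the very end of the fingers, on their centre line; the grasp point (between the pads) lies 19 mm behind it (arm.grasp_offset is the distance from the TCP to the grasp point, in mm); z points along the fingers, x is the direction in which the jaws open and shut, and the axes are right-handed (so a half turn about z gives the same grasp; the last joint's range is limited). The gripper opens to 93 mm and grips with 3 to 60 N. Pads are 15 mm wide; open, the fingers measure 128 mm over their backs; the gripper's body (75 mm by 188 mm) begins 65 mm behind the grasp point.
Start: joints at [-1.155, 0.116, 1.442, -0, 1.584, -0.038], TCP at [295.901, -606.692, 218.646] pointing down, gripper open.
Joint ranges: [-2.83, 2.83], [-0.83, 2.19], [0.07, 2.5], [-1.14, 4.28], [0.01, 3], [-2.97, 2.97]. Speed limits (rad/s): [1.89, 1.89, 2.22, 3.14, 3.14, 3.14].

### API

Orientations are given as a rotation vector (axis times angle).
In Python, from cell import arm gives the robot as it stands.
- The arm moves only by the tool drive_tool, never from a script. Its argument "commands" is one flat list of numbers, 5 for each row, row after row: the opening, from 0 (shut) to 1 (fully open), then the shift along the tool's x, y, z in mm, then the turn about the tool's z in rad. In form: [fingers, dx, dy, dz, turn, fingers, dx, dy, dz, turn, ...]. A call has 1 to 10 rows; each row is the pose to reach, as a shift and turn from the pose commanded when the call began, along the tool's axes at that moment; what a row does not reach only later rows make up. A row lasts 1/10 s, in which the tool goes at most 50 mm and 8.59 degrees, less where a joint would pass 70% of its speed; a pose out of reach is approached as far as the arm can. A call with a gripper value outside its range is refused whole. The fingers move at their own pace and stop on an object; "force" is the grip in N (left out, the last holds). Time passes only in rows, so rows that repeat a pose let the fingers close. It gives the time, the measured TCP pose, the force and the opening at its end, in the units of the state.
- arm.state(): the state, without advancing time (a new reading comes with each control period).
- arm.read_camera(name): name is "side" or "top" or "wrist"; returns a dict with "img" (400x640x3 uint8, red, green, blue), "vertical_fov" (degrees; the focal length in pixels is half the picture's height over the tangent of half this angle, whatever the lens; pixels are square), "cx", "cy" (the principal point, pixels), "extrinsics" (4x4, takes a point from camera to world coordinates). Camera axes: x right, y up, looking along -z (the intrinsics and any distortion apply to the point x, -y, -z); pixel columns grow to the right and rows downward; lengths in mm; the calibration is good to about 2 mm. A picture is of the moment at which its call begins. There is no depth.
- arm.finish_job(): hands the job in, once; it reports no verdict.
The state is a dict: "time": time; "joint_positions": joint angles; "qd": joint speeds; "effort": joint torques, N m; "position": TCP position; "orientation": TCP orientation; "force": force on the tool from outside, world axes, zero at the start; "ft_torque": the same for the moment, N m; "opening": finger opening in mm.
Only numpy, scipy, OpenCV 4.12 (cv2) and the standard library are available. Lean on these libraries where they do the work, as an engineer would, in place of code of your own. Each camera call takes 0.05 s, during which the arm holds its last target. There are 200 camera calls.

## Working session

There is one attempt and no reset: what is moved stays moved. The work goes in short steps, Python scripts to look and compute and a tool call to move; the robot and the scene stay as the last step left them, time stands still between calls to the robot, and variables do not carry over. Pictures are saved under pics/ and viewed, about 8 in all and at most 12, crops included, and the job is handed in when it is done.

Besides the shell and the picture viewer there is one more tool, called after ">>>" as name(argument=value, ...), one argument or row to a line, values as JSON. drive_tool: Moves the arm, as the interface text tells. Its arguments: {"type":"object","properties":{"commands":{"type":"array"},"force":{"type":"number"}},"required":["commands"]}

```bash
ls; mkdir -p pics; cat > h.py <<'E'
import numpy as np, cv2, json
from scipy.spatial.transform import Rotation as R
from cell import arm
def snap(n, f=None):
    c=arm.read_camera(n)
    if f: cv2.imwrite('pics/'+f, cv2.cvtColor(c['img'],cv2.COLOR_RGB2BGR))
    return c
def ray(c,u,v):
    h=c['img'].shape[0]; f=h/2/np.tan(np.radians(c['vertical_fov'])/2)
    d=np.array([(u-c['cx'])/f,-(v-c['cy'])/f,-1]); E=np.array(c['extrinsics'])
    return E[:3,3],E[:3,:3]@d
def onz(c,u,v,z):
    o,d=ray(c,u,v); return o+d*(z-o[2])/d[2]
def proj(c,p):
    E=np.array(c['extrinsics']); q=E[:3,:3].T@(np.array(p)-E[:3,3]); h=c['img'].shape[0]
    f=h/2/np.tan(np.radians(c['vertical_fov'])/2)
    return c['cx']+f*q[0]/-q[2], c['cy']-f*q[1]/-q[2]
def tri(r1,r2):
    (a,d),(b,e)=r1,r2
    s=np.linalg.lstsq(np.c_[d,-e],b-a,rcond=None)[0]
    p,q=a+s[0]*d,b+s[1]*e; return (p+q)/2,np.linalg.norm(p-q)
E
python3 - <<'E'
from h import *
for n in ('top','side'):
    c=snap(n,n+'1.png'); print(n,{k:(np.round(v,3) if k!='img' else 0) for k,v in c.items()})
s=arm.state(); print(s); print(R.from_rotvec(s['orientation']).as_matrix().round(3))
E
```

```text
pics
top {'img': 0, 'vertical_fov': np.float64(48.11), 'cx': np.float64(316.578), 'cy': np.float64(202.53), 'extrinsics': array([[ 2.100000e-02,  9.940000e-01, -1.080000e-01,  4.743820e+02],
       [-9.990000e-01,  2.400000e-02,  2.400000e-02, -1.350200e+01],
       [ 2.700000e-02,  1.070000e-01,  9.940000e-01,  1.028231e+03],
       [ 0.000000e+00,  0.000000e+00,  0.000000e+00,  1.000000e+00]])}
side {'img': 0, 'vertical_fov': np.float64(50.245), 'cx': np.float64(320.945), 'cy': np.float64(198.857), 'extrinsics': array([[-9.21000e-01,  2.59000e-01, -2.92000e-01,  2.41966e+02],
       [-3.90000e-01, -6.01000e-01,  6.98000e-01,  7.46036e+02],
       [ 5.00000e-03,  7.57000e-01,  6.54000e-01,  8.57077e+02],
       [ 0.00000e+00,  0.00000e+00,  0.00000e+00,  1.00000e+00]])}
{'time': 0.1, 'joint_positions': array([-1.15477015e+00,  1.16433967e-01,  1.44217267e+00,  1.63579382e-05,
        1.58399909e+00, -3.78318844e-02]), 'qd': array([ 3.95764277e-04, -1.76722134e-03, -1.71167752e-03,  4.71635211e-05,
       -8.47562458e-04, -1.10532065e-03]), 'effort': array([ 2.79387845e-03, -7.22894669e+01, -6.23864150e+01,  7.82019831e-02,
        2.27949698e-02, -8.69710925e-05]), 'position': array([ 295.8511149 , -606.51627896,  217.997754  ]), 'orientation': array([-2.66378796e+00,  1.66438489e+00,  1.30201781e-03]), 'force': array([-0.88247771,  0.82090984,  0.24798305]), 'ft_torque': array([-0.01526036,  0.00530865,  0.00767996]), 'opening': 92.89271965847142}
[[ 0.438 -0.899 -0.   ]
 [-0.899 -0.438  0.001]
 [-0.001 -0.    -1.   ]]
```

View pics/top1.png

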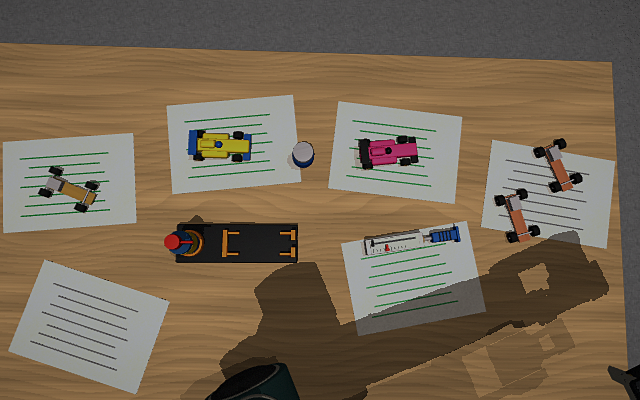

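View pics/side1.png

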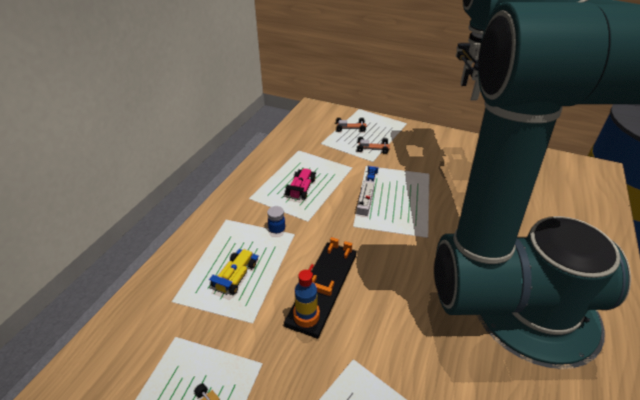

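The top view shows the holder at px x 177–298, y 222–263, with the cap at (172,241) and the notch on the right. The gauge is at px 365–460 with its blue handle on the right. The pot is at (303,153) and the cars are at (220,146) and (388,152). I'll crop the gauge and holder more closely.

```bash
python3 - <<'E'
import cv2,numpy as np
t=cv2.imread('pics/top1.png'); s=cv2.imread('pics/side1.png')
a=cv2.resize(t[215:265,355:470],(460*1,200),interpolation=cv2.INTER_CUBIC)
b=cv2.resize(t[210:270,155:310],(620,240),interpolation=cv2.INTER_CUBIC)
c=cv2.resize(s[155:225,340:400],(240,280),interpolation=cv2.INTER_CUBIC)
d=cv2.resize(s[235:335,280:365],(340,400),interpolation=cv2.INTER_CUBIC)
o=np.zeros((600,800,3),np.uint8); o[:200,:460]=a; o[:280,480:720]=c
o[200:440,:440]=b[:,180:]; o[200:600,440:780]=np.where(o[200:600,440:780]>0,o[200:600,440:780],d) 
cv2.imwrite('pics/crop1.png',o)
E
```

```text
(no output)
```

View pics/crop1.png

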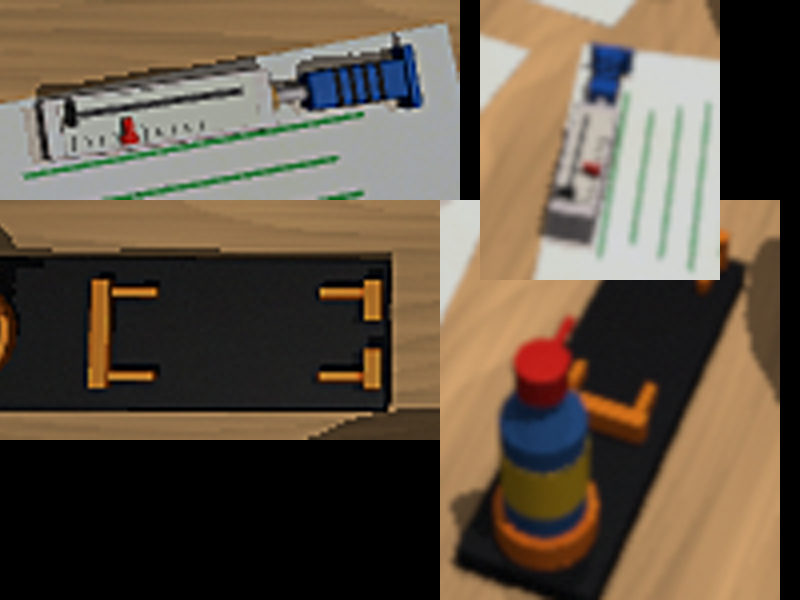

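The gauge lies scale side up. Its pointer is at about top px (372,243) and the rider at about (387,248). The cradle is empty. Next: rough poses for the approach.

```bash
cat >> h.py <<'E'
def mask(img,kind):
    H=cv2.cvtColor(img,cv2.COLOR_RGB2HSV); h,s,v=[H[...,i].astype(int) for i in range(3)]
    m={'blue':(abs(h-110)<14)&(s>150)&(v>50),'red':((h<6)|(h>174))&(s>170)&(v>90),
       'orange':(abs(h-15)<7)&(s>190)&(v>110),'dark':(v<55)}[kind]
    return m.astype(np.uint8)
def blobs(img,kind,roi=None,amin=15):
    m=mask(img,kind)
    if roi: z=np.zeros_like(m); a,b,c,d=roi; z[c:d,a:b]=m[c:d,a:b]; m=z
    n,l,st,ce=cv2.connectedComponentsWithStats(m)
    return sorted([(int(st[i,4]),ce[i].round(1).tolist(),st[i,:4].tolist()) for i in range(1,n) if st[i,4]>=amin],reverse=True),l,m
E
python3 - <<'E'
from h import *
t,s=snap('top'),snap('side')
bt=blobs(t['img'],'blue',(420,470,215,255))[0]; bs=blobs(s['img'],'blue',(355,385,155,190))[0]
print(bt[:2],bs[:2]); print('handle',tri(ray(t,*bt[0][1]),ray(s,*bs[0][1])))
rt=blobs(t['img'],'red',(150,200,220,260),8)[0]; rs=blobs(s['img'],'red',(290,320,260,300),8)[0]
print(rt,rs); print('cap',tri(ray(t,*rt[0][1]),ray(s,*rs[0][1])))
gt=blobs(t['img'],'red',(360,420,230,260),4)[0]; gs=blobs(s['img'],'red',(355,380,180,210),4)[0]
print(gt,gs); print('rider',tri(ray(t,*gt[0][1]),ray(s,*gs[0][1])))
print('body end', onz(t,366.5,247,30), 'handle', onz(t,*bt[0][1],15))
ob,l,m=blobs(t['img'],'orange',(205,305,215,270),5); print(ob)
for o in ob: print(onz(t,*o[1],35).round(1))
db=blobs(t['img'],'dark',(170,305,215,270),500); m=(db[1]==np.argmax(np.bincount(db[1][db[1]>0]))).astype(np.uint8)
r=cv2.minAreaRect(cv2.findContours(m,0,2)[0][0]); print(r); print([onz(t,*p,20).round(1) for p in cv2.boxPoints(r)])
E
```

```text
[(217, [446.2, 235.3], [432, 226, 28, 16])] [(79, [371.6, 172.3], [368, 167, 9, 13])]
handle (array([ 516.56466108, -333.21617212,   20.16839423]), np.float64(0.40897944107648404))
[(175, [171.3, 241.5], [164, 235, 15, 14]), (25, [186.2, 241.5], [180, 241, 13, 2])] [(156, [306.2, 274.3], [299, 264, 15, 18])]
cap (array([486.41227843, 239.6192978 , 166.8010098 ]), np.float64(1.2031686677817512))
[(16, [386.9, 247.9], [385, 245, 5, 6])] []Traceback (most recent call last):
  File "<stdin>", line 8, in <module>
IndexError: list index out of range
```

```bash
python3 - <<'E'
from h import *
t=snap('top')
print('rider',onz(t,386.9,247.9,32),'body end', onz(t,366.5,247,30), 'handle', onz(t,446.2,235.3,20))
ob,l,m=blobs(t['img'],'orange',(205,305,215,270),5)
for o in ob: print(o,onz(t,*o[1],35).round(1))
db=blobs(t['img'],'dark',(170,305,215,270),500); m=(db[1]==np.argmax(np.bincount(db[1].ravel())[1:])+1).astype(np.uint8)
r=cv2.minAreaRect(cv2.findContours(m,0,2)[0][0]); print(r); print([onz(t,*p,20).round(1) for p in cv2.boxPoints(r)])
w=np.array(snap('wrist')['extrinsics']); st=arm.state()
T=R.from_rotvec(st['orientation']).as_matrix(); print('cam in tool',(T.T@(w[:3,3]-st['position'])).round(1),(T.T@w[:3,:3]).round(2))
E
```

```text
rider [ 485.01305949 -196.40166342   32.        ] body end [ 486.06358553 -151.18203352   30.        ] handle [ 516.37620018 -333.3305778    20.        ]
(133, [224.9, 244.5], [222, 230, 16, 27]) [484.9 161.5  35. ]
(60, [290.2, 233.8], [280, 230, 15, 10]) [511.5  18.9  35. ]
(50, [289.0, 252.3], [280, 247, 15, 10]) [470.8  20.5  35. ]
(12, [233.4, 232.1], [228, 232, 11, 2]) [512.5 144.   35. ]
((234.5, 242.5), (39.0, 125.0), 90.0)
[array([530.3, 283.7,  20. ]), array([536.6,   4.8,  20. ]), array([449.6,   2.6,  20. ]), array([444., 279.,  20.])]
cam in tool [  -0.5  -76.3 -166.1] [[ 1.   -0.   -0.  ]
 [-0.   -0.96 -0.28]
 [-0.    0.28 -0.96]]
```

>>> drive_tool(
  commands=[1, -259, -351, 0, -1.28, 1, -259, -351, 0, -1.28, 1, -259, -351, 0, -1.28, 1, -259, -351, 0, -1.28, 1, -259, -351, 0, -1.28, 1, -259, -351, 0, -1.28, 1, -259, -351, 0, -1.28, 1, -259, -351, 0, -1.28, 1, -259, -351, 0, -1.28, 1, -259, -351, 0, -1.28],
)

```text
time: 1.3
position: [499.2, -216.7, 218.8]
orientation: [-3.13, -0.266, -0.001]
force: [-0.4, 0.1, 0.1]
opening: 93.1
```

```bash
python3 - <<'E'
from h import *
c=snap('wrist','w1.png'); s=arm.state(); print(s['time'],s['position'],R.from_rotvec(s['orientation']).as_matrix().round(3), c['vertical_fov'],c['cx'],c['cy'])
print(proj(c,[516.5,-333,20]),proj(c,[498,-220,30]))
E
```

```text
1.35 [ 498.50779624 -218.40564646  218.72589585] [[ 0.986  0.165  0.   ]
 [ 0.165 -0.986 -0.   ]
 [ 0.     0.    -1.   ]] 66.02114828401479 314.07038773120905 203.12491243518923
(np.float64(312.23398151843924), np.float64(268.93377237263775)) (np.float64(312.7998137815994), np.float64(185.4311511027148))
```

View pics/w1.png

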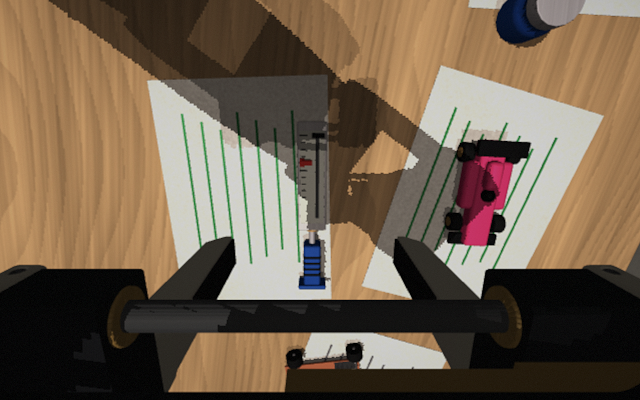

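The wrist view shows the gauge upright in the image: handle at (312,265), pointer at (319,135), rider at (306,162). The pink car sits about 90 px to the right of its body. I'll zoom in and measure.

```bash
python3 - <<'E'
from h import *
i=cv2.imread('pics/w1.png')
a=cv2.resize(i[110:300,270:360],None,fx=3.1,fy=3.1,interpolation=cv2.INTER_CUBIC)
a=np.clip(a.astype(float)*1.6,0,255).astype(np.uint8)
for k in range(0,190,20): cv2.putText(a,str(110+k),(0,int(k*3.1)+8),0,.35,(0,255,255),1)
for k in range(0,90,10): cv2.line(a,(int(k*3.1),0),(int(k*3.1),6),(0,255,255),1)
cv2.imwrite('pics/crop2.png',a)
c=dict(np.load('x.npz')) if 0 else snap('wrist'); rgb=c['img']
b,l,m=blobs(rgb,'blue',(280,345,230,300)); print(b[:2])
lab=l==l[int(b[0][1][1]),int(b[0][1][0])]
for r in range(236,294,4):
    x=np.where(m[r])[0]; x=x[(x>280)&(x<345)]
    if len(x): print(r,x.min(),x.max())
print(blobs(rgb,'red',(285,345,110,230),4)[0])
E
```

```text
[(242, [312.7, 280.6], [300, 274, 26, 13]), (189, [312.5, 249.5], [305, 244, 16, 12])]
244 305 318
248 305 320
252 305 320
260 305 320
264 305 320
272 306 320
276 305 321
280 305 321
284 300 325
[(46, [305.6, 161.7], [301, 160, 11, 5])]
```

View pics/crop2.png

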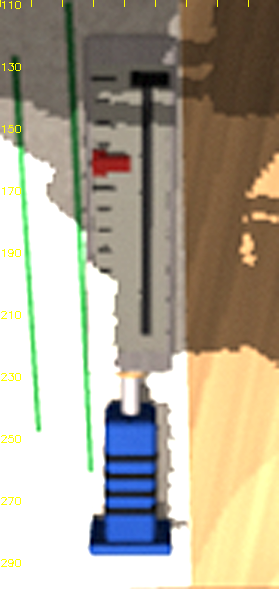

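The zoom shows the body's top face spanning rows about 122–228, centred on column 313, and the handle centred on 312.6. So the gauge axis lies nearly along the tool's y.

```bash
python3 - <<'E'
from h import *
c=snap('wrist'); t=snap('top')
b=blobs(t['img'],'red',(360,420,230,260),4)[0]; print(b)
if b: print('rider',tri(ray(t,*b[0][1]),ray(c,305.6,161.7)))
f=onz(c,312.9,122,30); n=onz(c,312.6,228,30); e=onz(c,312.6,287,20)
print(f,n,np.linalg.norm(f-n),e)
ptr=onz(c,318.5,135,32); rid=onz(c,306,161.7,32); 
s=arm.state(); T=R.from_rotvec(s['orientation']).as_matrix()
u=(f-e)/np.linalg.norm((f-e)[:2]); print('axis ang',np.degrees(np.arctan2(u[1],u[0])), 'ptr-rider',(ptr-rid)@u)
o=(f+n)/2; print('origin',o,'in tool',T.T@(o-s['position']), 'toolx ang',np.degrees(np.arctan2(T[1,0],T[0,0])), 'from flange', e+u*149, s['position'])
E
```

```text
[(11, [387.1, 247.9], [386, 245, 3, 6])]
rider (array([ 484.36729372, -192.7081032 ,   55.43505815]), np.float64(0.8789475643643505))
[ 484.97539947 -151.546381     30.        ] [ 505.06976737 -275.8036261    30.        ] 125.8715479461811 [ 519.26702283 -362.45647648   20.        ]
axis ang 99.23484421069341 ptr-rider 30.03446774733936
origin [ 495.02258342 -213.67500355   30.        ] in tool [ -1.27221509  -7.3882645  188.59469287] toolx ang 9.255305991505532 from flange [ 495.35528212 -215.38768762   26.97305591] [ 497.50221695 -220.73124798  218.59539759]
```

>>> drive_tool(
  commands=[1, -1, -6, 50, 0, 1, -1, -6, 100, 0, 1, -1, -6, 145, 0, 1, -1, -6, 180, 0, 1, -1, -6, 200, 0, 1, -1, -6, 208, 0, 1, -1, -6, 212, 0, 1, -1, -6, 212, 0, 1, -1, -6, 212, 0],
)

```text
time: 2.4
position: [496.5, -214.8, 8.0]
orientation: [3.13, 0.255, 0.002]
force: [0.4, 1.6, 0.4]
opening: 92.6
```

>>> drive_tool(
  commands=[0.3, 0, 0, 0, 0, 0.3, 0, 0, 0, 0, 0.3, 0, 0, 0, 0, 0.3, 0, 0, 0, 0, 0.3, 0, 0, 0, 0, 0.3, 0, 0, 0, 0, 0.3, 0, 0, 0, 0, 0.3, 0, 0, 0, 0],
  force=20,
)

```text
time: 3.2
position: [495.9, -214.3, 6.7]
orientation: [3.131, 0.256, 0.0]
force: [-2.0, 0.6, 0.1]
opening: 34.4
```

>>> drive_tool(
  commands=[0.3, 0, 0, -30, 0, 0.3, 0, 0, -75, 0, 0.3, 0, 0, -120, 0, 0.3, -5, -40, -150, 0.03, 0.3, -10, -85, -150, 0.06, 0.3, -13, -130, -150, 0.09, 0.3, -16, -175, -150, 0.11, 0.3, -20, -220, -150, 0.133, 0.3, -23, -260, -150, 0.133, 0.3, -26, -303, -150, 0.133],
  force=25,
)

```text
time: 4.2
position: [420.2, 81.9, 156.6]
orientation: [-3.141, -0.047, -0.0]
force: [0.8, 0.4, -2.4]
opening: 33.8
```

>>> drive_tool(
  commands=[0.3, 0, 0, 0, 0, 0.3, 0, 0, 0, 0],
)

```text
time: 4.4
position: [420.8, 81.1, 156.5]
orientation: [3.141, 0.051, -0.0]
force: [-0.3, -0.5, -2.8]
opening: 34.0
```

```bash
python3 - <<'E'
from h import *
s=arm.state();c=snap('wrist'); print(s['time'],s['position'],s['force'],s['opening'])
np.save('w2.npy',c,allow_pickle=True)
im=cv2.cvtColor(c['img'],cv2.COLOR_RGB2BGR); im=cv2.resize(im,None,fx=1.25,fy=1.25)
for k in range(0,640,40): cv2.putText(im,str(k),(int(k*1.25),8),0,.3,(0,255,255))
for k in range(0,400,20): cv2.putText(im,str(k),(0,int(k*1.25)+3),0,.3,(0,255,255))
cv2.imwrite('pics/w2.png',im)
for b in blobs(c['img'],'orange',None,30)[0]: print(b)
for b in blobs(c['img'],'red',None,30)[0]: print('red',b)
print([tuple(np.round(proj(c,p))) for p in ([486,240,168],[490,88,20],[511,19,40],[470,19,40],[486,158,38])])
E
```

```text
4.4 [420.78408418  81.14608563 156.53497806] [-0.30935092 -0.54582213 -2.7581001 ] 34.039977825301975
(166, [415.8, 39.7], [392, 26, 42, 24])
(132, [413.8, 130.8], [409, 114, 18, 31])
(116, [370.9, 117.2], [358, 105, 38, 26])
(110, [403.5, 245.5], [400, 236, 8, 20])
(108, [400.8, 265.9], [391, 263, 21, 6])
(49, [388.3, 104.1], [366, 104, 45, 2])
red (249, [464.1, 9.2], [457, 0, 15, 20])
[(np.float64(486.0), np.float64(-87.0)), (np.float64(383.0), np.float64(189.0)), (np.float64(402.0), np.float64(261.0)), (np.float64(361.0), np.float64(260.0)), (np.float64(391.0), np.float64(117.0))]
```

View pics/w2.png

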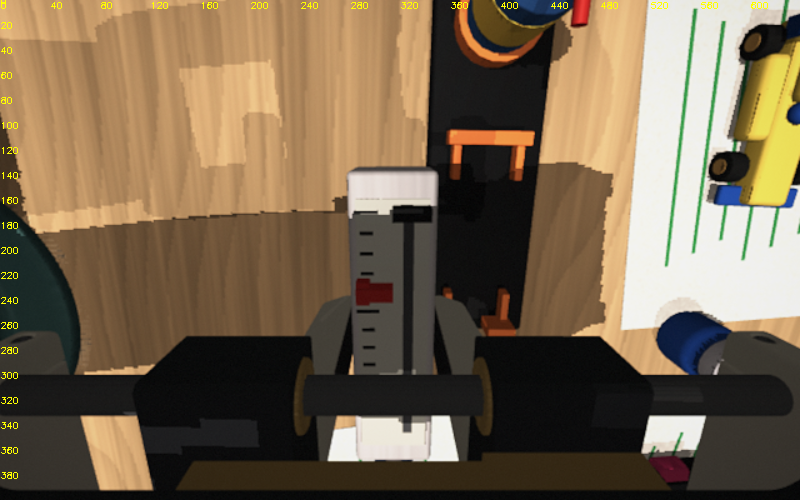

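The wrist view shows the held gauge centred on column about 314 and parallel to tool y. The back stop spans px x 357–427, y 105–117. The back-right wall is at (414,131), the front-right wall at (403,245) and the right post at (401,264). Next: holder pose.

```bash
python3 - <<'E'
from h import *
c=np.load('w2.npy',allow_pickle=True).item(); im=c['img']; g=cv2.cvtColor(im,cv2.COLOR_RGB2GRAY)
s=arm.state(); T=R.from_rotvec(s['orientation']).as_matrix(); P=s['position']
m=mask(im,'orange')
for r in (108,112,120,124,128,132,136,140,238,242,246,250,254,258): 
    x=np.where(m[r,340:440])[0]+340; print(r,[ (a[0],a[-1]) for a in np.split(x,np.where(np.diff(x)>1)[0]+1) if len(a)])
d=(g<45)
L=[];Rr=[]
for r in range(60,232,6):
    x=np.where(d[r,330:450])[0]+330
    if r<130: L.append(onz(c,x.min()-.5,r,20)[:2])
    k=g[r,405:450].astype(int); j=np.argmax(np.diff(cv2.GaussianBlur(g[r:r+1,400:450],(3,1),0)[0].astype(int))); Rr.append(onz(c,400+j+.5,r,20)[:2])
L,Rr=np.array(L),np.array(Rr)
print(L.round(1)[::3],Rr.round(1)[::3])
for z in (30,38): print('stop corners',z,[onz(c,u,v,z).round(1) for u,v in ((357.3,104.5),(427.3,104.5),(357.3,116.8),(427.3,116.8))])
print('walls',onz(c,414.3,135,34),onz(c,403.5,245.5,34),'post',onz(c,401,264,46))
e=onz(c,314.4,134.8,180); print('gauge far end in tool',T.T@(e-P), 'near',T.T@(onz(c,314.4,368,180)-P), 'toolx',np.degrees(np.arctan2(T[1,0],T[0,0])))
E
```

```text
108 [(np.int64(358), np.int64(359))]
112 [(np.int64(359), np.int64(359))]
120 [(np.int64(368), np.int64(368)), (np.int64(410), np.int64(411)), (np.int64(413), np.int64(413)), (np.int64(419), np.int64(419))]
124 [(np.int64(362), np.int64(362)), (np.int64(368), np.int64(368)), (np.int64(410), np.int64(410)), (np.int64(413), np.int64(413)), (np.int64(419), np.int64(419))]
128 [(np.int64(362), np.int64(362)), (np.int64(368), np.int64(368)), (np.int64(410), np.int64(412)), (np.int64(418), np.int64(418))]
132 [(np.int64(409), np.int64(410)), (np.int64(412), np.int64(412)), (np.int64(418), np.int64(418))]
136 [(np.int64(411), np.int64(417))]
140 [(np.int64(412), np.int64(417))]
238 [(np.int64(361), np.int64(361)), (np.int64(402), np.int64(407))]
242 [(np.int64(402), np.int64(406))]
246 [(np.int64(401), np.int64(406))]
250 [(np.int64(401), np.int64(405))]
254 [(np.int64(386), np.int64(386)), (np.int64(400), np.int64(405))]
258 []
[[442.8 206.4]
 [442.8 191.2]
 [443.7 175.6]
 [443.7 159.5]] [[528.5 209.2]
 [528.9 194. ]
 [529.2 178.4]
 [529.6 162.4]
 [511.8 145.2]
 [530.4 128.7]
 [530.8 111. ]
 [530.2  92.7]
 [530.6  73.8]
 [531.1  54.3]]
stop corners 30 [array([456.7, 168.2,  30. ]), array([520. , 170.3,  30. ]), array([457.4, 157.5,  30. ]), array([521.5, 159.6,  30. ])]
stop corners 38 [array([455.6, 167.9,  38. ]), array([517.3, 170. ,  38. ]), array([456.4, 157.5,  38. ]), array([518.7, 159.6,  38. ])]
walls [510.31470886 143.17709138  34.        ] [512.8093948   33.40666567  34.        ] post [508.63354015  18.7011441   46.        ]
gauge far end in tool [ -0.59594247 -68.96000141 -23.51660262] near [ -0.2846846   61.02859347 -23.47553515] toolx 1.762745899332561
```

>>> drive_tool(
  commands=[0.3, 35, -1, 0, 0.012, 0.3, 68, -1.4, 20, 0.012, 0.3, 68, -1.4, 50, 0.012, 0.3, 68, -1.4, 80, 0.012, 0.3, 68, -1.4, 90, 0.012, 0.3, 68, -1.4, 90, 0.012, 0.3, 68, -1.4, 90, 0.012, 0.3, 68, -1.4, 90, 0.012],
)

```text
time: 5.25
position: [489.8, 83.8, 68.4]
orientation: [-3.141, -0.028, -0.004]
force: [-0.2, -0.6, -2.8]
opening: 33.7
```

```bash
python3 - <<'E'
from h import *
s=arm.state();c=snap('wrist'); print(s['time'],s['position'],s['orientation'],s['force'],s['opening'])
im=cv2.cvtColor(c['img'],cv2.COLOR_RGB2BGR)[60:330,180:450]; im=cv2.resize(im,None,fx=2.2,fy=2.2)
for k in range(0,270,20): cv2.putText(im,str(60+k),(0,int(k*2.2)+3),0,.3,(0,255,255)); cv2.putText(im,str(180+k),(int(k*2.2),8),0,.3,(0,255,255))
cv2.imwrite('pics/w3.png',im)
E
```

```text
5.25 [489.78327864  83.76625239  68.41981004] [-3.14119714 -0.02763415 -0.00372962] [-0.15841812 -0.60972479 -2.75343678] 33.692238314017835
```

View pics/w3.png

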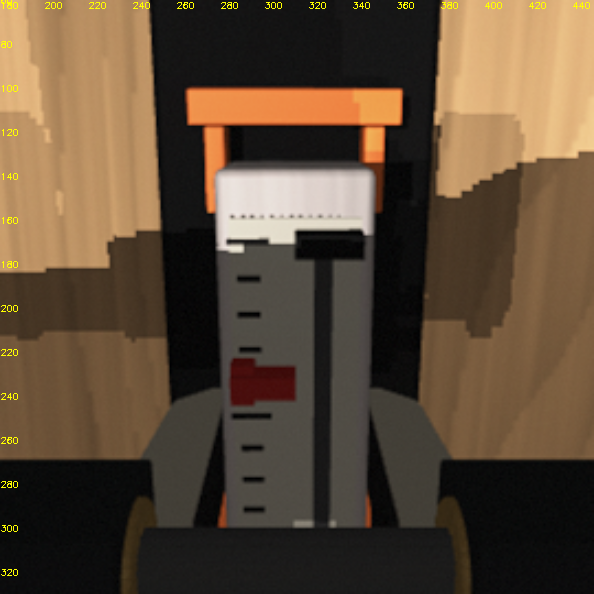

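The gauge is centred on the back stop (314.5 against 313.9 px), and the front walls show evenly on both sides. Lowering.

>>> drive_tool(
  commands=[0.3, -0.5, 0, 12, 0, 0.3, -0.5, 0, 24, 0, 0.3, -0.5, 0, 32, 0, 0.3, -0.5, 0, 37, 0, 0.3, -0.5, 0, 40, 0, 0.3, -0.5, 0, 41, 0, 0.3, -0.5, 0, 41, 0],
)

```text
time: 6.0
position: [488.3, 84.0, 26.6]
orientation: [3.141, 0.029, -0.001]
force: [-10.5, -1.3, 13.4]
opening: 33.6
```

```bash
python3 - <<'E'
from h import *
s=arm.state(); print(s['time'],s['position'],s['force'],s['opening'])
E
```

```text
6.0 [488.29310831  83.9613324   26.55347601] [-10.49690027  -1.27154647  13.37595832] 33.64008500804057
```

>>> drive_tool(
  commands=[0.6, -1, 0, -1, 0, 0.8, -1, 0, -1, 0, 0.8, -1, 0, -1, 0, 0.8, -1, 0, -1, 0, 0.8, -1, 0, -1, 0, 0.8, -1, 0, -1, 0],
)

```text
time: 6.6
position: [487.5, 83.9, 26.6]
orientation: [-3.141, -0.028, 0.0]
force: [0.4, 0.2, -0.2]
opening: 73.0
```

```bash
python3 - <<'E'
from h import *
s=arm.state();c=snap('wrist'); print(s['time'],s['position'],s['orientation'],s['force'],s['opening'])
im=cv2.cvtColor(c['img'],cv2.COLOR_RGB2BGR)[60:330,180:450]; im=cv2.resize(im,None,fx=2.2,fy=2.2)
for k in range(0,270,20): cv2.putText(im,str(60+k),(0,int(k*2.2)+3),0,.3,(0,255,255)); cv2.putText(im,str(180+k),(int(k*2.2),8),0,.3,(0,255,255))
cv2.imwrite('pics/w4.png',im)
E
```

```text
6.6 [487.48033079  83.90052265  26.59091869] [-3.14143956e+00 -2.82746515e-02  1.17254102e-04] [ 0.36232119  0.16522651 -0.19356016] 72.99955160588839
```

View pics/w4.png

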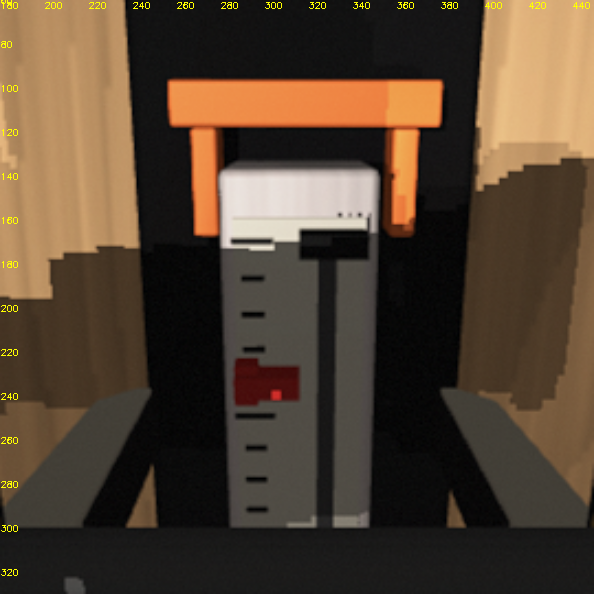

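The gauge lies flat between the walls. Its end is at row 136, and the pointer is at (327,171) and the rider at (304,235) in full-image pixels.

```bash
python3 - <<'E'
from h import *
c=snap('wrist')
a=np.radians(91.0); hx=np.array([np.cos(a),np.sin(a),0]); hy=np.array([-hx[1],hx[0],0]); o=np.array([488.3,88.6,0])
H=lambda p:(round((p-o)@hx,1),round((p-o)@hy,1))
f=lambda u,v:(180+u/2.2,60+v/2.2)
print('end L,R',H(onz(c,*f(220,170),50)),H(onz(c,*f(378,170),50)))
print('low L,R',H(onz(c,*f(230,500),50)),H(onz(c,*f(371,500),50)))
print('stop front',H(onz(c,*f(168,127),38)),H(onz(c,*f(442,127),38)))
p=onz(c,*f(330,229),53);p2=onz(c,*f(330,259),53); r=onz(c,*f(280,367),53);r2=onz(c,*f(280,403),53)
print('ptr',H(p),H(p2),'rider',H(r),H(r2)); print('tip cap',H(np.array([486.4,239.6,167])))
E
```

```text
end L,R (np.float64(62.3), np.float64(16.8)) (np.float64(62.4), np.float64(-15.8))
low L,R (np.float64(-14.7), np.float64(16.7)) (np.float64(-14.6), np.float64(-16.8))
stop front (np.float64(70.8), np.float64(29.3)) (np.float64(70.8), np.float64(-31.1))
ptr (np.float64(50.6), np.float64(-5.9)) (np.float64(44.3), np.float64(-6.0)) rider (np.float64(20.1), np.float64(4.6)) (np.float64(11.6), np.float64(4.6))
tip cap (np.float64(151.0), np.float64(-0.7))
```

>>> drive_tool(
  commands=[0.8, 0, 0, -30, 0, 0.8, 0, 0, -75, 0, 0.8, 0, 0, -120, 0, 0.5, 0, 0, -165, 0, 0, 0, -20, -180, 0, 0, 0.4, -60, -180, 0, 0, 0.8, -100, -180, 0, 0, 1.3, -140, -180, 0, 0, 1.3, -156, -175, 0, 0, 1.3, -156, -160, 0],
)

```text
time: 7.7
position: [486.1, 241.5, 186.9]
orientation: [-3.141, -0.032, -0.002]
force: [0.7, -0.3, -0.5]
opening: 22.9
```

>>> drive_tool(
  commands=[0, 0, 0, 0, 0, 0, 0, 0, 0, 0],
)

```text
time: 7.9
position: [485.9, 238.7, 186.1]
orientation: [3.141, 0.027, -0.001]
force: [0.2, -0.4, 0.4]
opening: 7.0
```

```bash
python3 - <<'E'
from h import *
s=arm.state(); print(s['time'],s['position'],s['orientation'],s['force'],s['opening'])
c=snap('side'); im=cv2.cvtColor(c['img'],cv2.COLOR_RGB2BGR)[180:340,240:400]; cv2.imwrite('pics/s2.png',cv2.resize(im,None,fx=3.5,fy=3.5,interpolation=cv2.INTER_CUBIC))
E
```

```text
7.9 [485.89762975 238.69672105 186.09236659] [ 3.14081234e+00  2.67475331e-02 -1.46733253e-03] [ 0.24214485 -0.44612235  0.3634121 ] 6.981396169193431
```

View pics/s2.png

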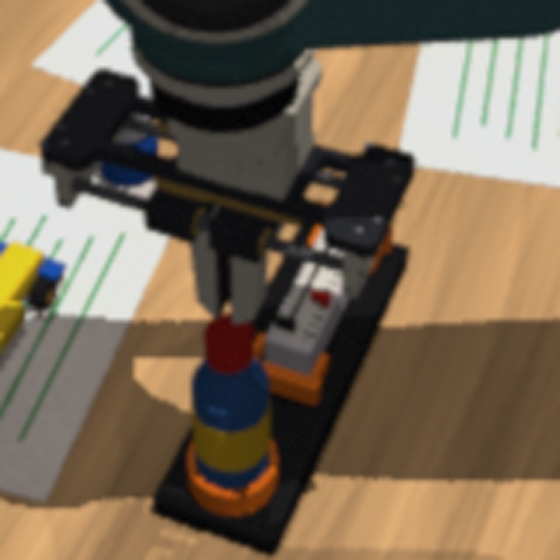

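The fingers stand just over the red cap and the gauge lies in the cradle. Pressing.

>>> drive_tool(
  commands=[0, 0, -1, 12, 0, 0, 0, -1, 18, 0, 0, 0, -1, 22, 0, 0, 0, -1, 24, 0, 0, 0, -1, 25, 0, 0, 0, -1, 25, 0, 0, 0, -1, 25, 0],
)

```text
time: 8.65
position: [486.0, 240.5, 162.3]
orientation: [3.141, 0.028, 0.001]
force: [-2.1, -5.3, 8.0]
opening: 0.2
```

>>> drive_tool(
  commands=[0, 0, 0, 1, 0, 0, 0, 0, 1.5, 0, 0, 0, 0, 1.5, 0, 0, 0, 0, 1.5, 0],
)

```text
time: 9.05
position: [486.1, 240.5, 162.1]
orientation: [3.141, 0.028, 0.002]
force: [-7.6, -8.2, 19.8]
opening: 0.5
```

The cap bottomed out: the force went from 8 to 20 N with almost no travel. Releasing it and moving to the handle.

>>> drive_tool(
  commands=[0, 0, 0, -15, 0, 0, 0, 0, -40, 0, 0.6, 0, 40, -45, 0, 0.6, 0, 85, -45, 0, 0.6, 0, 130, -45, 0, 0.6, 0, 175, -45, 0, 0.6, 0, 220, -20, 0, 0.6, -0.4, 250, 15, 0, 0.6, -0.4, 268, 50, 0, 0.6, -0.4, 268, 50, 0],
)

```text
time: 10.05
position: [488.3, -28.6, 106.0]
orientation: [-3.141, -0.024, 0.01]
force: [-0.3, 0.2, -0.3]
opening: 55.2
```

>>> drive_tool(
  commands=[0.6, 0, 0, 0, 0, 0.6, 0, 0, 0, 0],
)

```text
time: 10.25
position: [491.2, -26.3, 112.2]
orientation: [3.141, 0.029, 0.004]
force: [0.4, -0.6, -0.3]
opening: 56.0
```

```bash
python3 - <<'E'
from h import *
s=arm.state();c=snap('wrist'); print(s['time'],s['position'],s['orientation'],s['force'],s['opening'])
np.save('w5.npy',c,allow_pickle=True)
im=cv2.cvtColor(c['img'],cv2.COLOR_RGB2BGR)[0:300,200:430]; im=cv2.resize(im,None,fx=2,fy=2)
for k in range(0,300,20): cv2.putText(im,str(k),(0,int(k*2)+3),0,.3,(0,255,255))
for k in range(0,230,20): cv2.putText(im,str(200+k),(int(k*2),8),0,.3,(0,255,255))
cv2.imwrite('pics/w5.png',im)
print(blobs(c['img'],'blue',(230,400,100,300),20)[0])
E
```

```text
10.25 [491.21816706 -26.31622327 112.16073897] [3.14145105 0.02936186 0.00351948] [ 0.40382185 -0.58328933 -0.25043599] 55.99656013304946
[(634, [312.9, 246.3], [292, 235, 43, 22]), (383, [312.9, 193.2], [301, 185, 25, 17]), (158, [313.5, 228.2], [301, 225, 26, 7]), (156, [313.2, 218.5], [300, 216, 27, 6]), (143, [313.5, 209.5], [301, 207, 26, 6])]
```

View pics/w5.png

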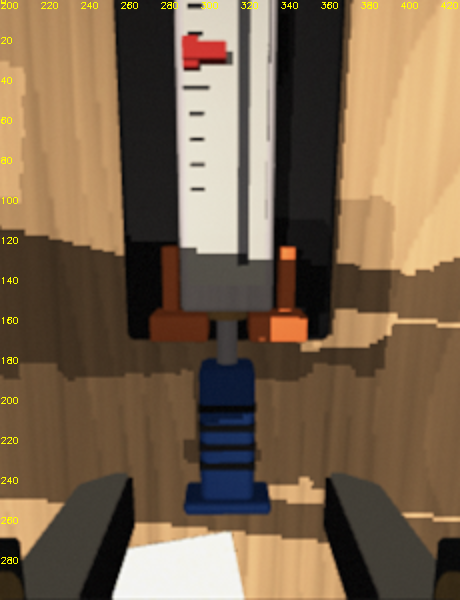

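The wrist view shows the handle centred on column 313 with its flange at rows 243–257. The rod passes through the notch, and the rider is at row 25.

```bash
python3 - <<'E'
from h import *
c=np.load('w5.npy',allow_pickle=True).item(); s=arm.state(); T=R.from_rotvec(s['orientation']).as_matrix(); P=s['position']; print(P)
for n,(u,v,z) in dict(inner=(313,181,47),outer=(313,243,50),flangebot=(313,256,35)).items():
    p=onz(c,u,v,z); print(n,p.round(1),(T.T@(p-P)).round(1))
t=snap('top','t2.png'); print(blobs(t['img'],'red',(200,300,225,260),3)[0]); print(blobs(t['img'],'red',(155,195,225,260),3)[0])
E
```

```text
[491.24782489 -26.26418686 112.13365556]
inner [489.6   1.8  47. ] [ -1.2 -28.1  65.1]
outer [490.5 -48.2  50. ] [-1.3 21.9 62.1]
flangebot [490.9 -66.9  35. ] [-1.4 40.6 77.1]
[(16, [249.8, 247.1], [248, 244, 5, 6])]
[(175, [171.3, 241.5], [164, 235, 15, 14]), (25, [186.2, 241.5], [180, 241, 13, 2])]
```

>>> drive_tool(
  commands=[0.6, -1.3, 0.5, 30, 0, 0.6, -1.3, 0.5, 60, 0, 0.6, -1.3, 0.5, 80, 0, 0.6, -1.3, 0.5, 92, 0, 0.6, -1.3, 0.5, 94, 0, 0.6, -1.3, 0.5, 94, 0, 0.6, -1.3, 0.5, 94, 0],
)

```text
time: 11.05
position: [489.8, -27.5, 17.5]
orientation: [3.141, 0.029, 0.003]
force: [-0.2, -0.1, -0.3]
opening: 55.7
```

>>> drive_tool(
  commands=[0.15, 0, 0, 0, 0, 0.15, 0, 0, 0, 0, 0.15, 0, 0, 0, 0, 0.15, 0, 0, 0, 0, 0.15, 0, 0, 0, 0, 0.15, 0, 0, 0, 0, 0.15, 0, 0, 0, 0],
  force=40,
)

```text
time: 11.75
position: [489.2, -27.6, 16.2]
orientation: [3.141, 0.028, 0.0]
force: [0.4, -0.5, 1.4]
opening: 21.6
```

```bash
python3 - <<'E'
from h import *
s=arm.state(); print(s['time'],s['position'],s['orientation'],s['force'],s['opening'])
c=snap('top','t3.png'); im=cv2.cvtColor(c['img'],cv2.COLOR_RGB2GRAY)
print(blobs(c['img'],'red',(200,300,225,260),3)[0])
np.set_printoptions(linewidth=250)
print('cols 225-305'); print(im[232:254,225:265])
E
```

```text
11.75 [489.17956041 -27.62614404  16.22534441] [3.14142256e+00 2.82158086e-02 3.46078367e-04] [ 0.44112295 -0.45630435  1.44947975] 21.60507384700359
[(14, [249.5, 246.9], [248, 244, 4, 6])]
cols 225-305
[[113 129  23 125 127 126 126 125 125 126 124 123 125 135  39  25  26  28  30  28  28  28  30  26  29  29  29  30  23  23  23  25  21  23  22  21  23  23  23  17]
 [114 128  27 140 143 142 141 140 141 141 141 141 143 147  40   4  10  11   9   7  12   7   8   9  12  11  11   4   4   2   7   2   0   4   4   4   5   4   2   6]
 [115 127  29  15  16  15  12   9  10   8  12  13  12  15  13   4   3   8   7   9   7   9   8   8   9   9   3   0   2   3   2   4   3   1   6   2   4   4   3   6]
 [114 128  34  11  17  11   7   0   0   0   0   0   0   0   0   0   0   0   0   0   0   0   0   0   0   0   0   0   0   0   0   0   0   0   0   0   0   0   1   5]
 [114 130  35   5  13  68 141 140 139 142 153  85  74 139 135 132 130 128 127 125  90  88  87  87  85  84  64  63  62  62  62  63  62  59  58  57  56  58  64  31]
 [114 129  38   3   9 174 176 170 171 185  71  32  32 165 159 156 156 155 156 176
[... 1990 characters left out ...]
54 114 107 148 152  33 144 147 154  46  81  17]
 [120  92  32  19  29 192 185 181 182 175 181  76 175 169 167 166 166 183 184 169 152 153 158 109 108 110 109 132 159 116 112 152 155 154 155 153 157 166  92  15]
 [120  89  30   1   0 104  97  96  97  99 102 102 105 106 108 114 114 116 117 118 104 103 141 146 149 145 145 146 144 143 144 146 146 146 147 148 150 157 128  30]
 [121  83  37  19   5   4   3   2   2   2   2   3   4   1   0  14  13  14  14  16  15  15  18  18  18  19  18  18  17  18  18  18  16  18  17  18  17  21  21   7]
 [119  74 123 125 125 125 123 123 121 122 123 123 130  47   7  24  27  26  24  20  19  20  19  19  20  18  20  18  17  21  20  20  19  19  20  20  18  19  21  17]]
```

>>> drive_tool(
  commands=[0.15, 0, 3, 0, 0, 0.15, 0, 6, 0, 0, 0.15, 0, 10, 0, 0, 0.15, 0, 14, 0, 0, 0.15, 0, 18, 0, 0, 0.15, 0, 22, 0, 0, 0.15, 0, 25, 0, 0, 0.15, 0, 28, 0, 0, 0.15, 0, 30, 0, 0, 0.15, 0, 30, 0, 0],
)

```text
time: 12.8
position: [489.6, -56.9, 16.0]
orientation: [-3.139, -0.028, 0.0]
force: [0.4, 11.2, 0.8]
opening: 21.6
```

```bash
cat > m.py <<'E'
from h import *
s=arm.state(); print(s['time'],s['position'],s['force'],s['opening'])
c=snap('top'); g=cv2.cvtColor(c['img'],cv2.COLOR_RGB2GRAY).astype(float)
np.set_printoptions(linewidth=250)
print(blobs(c['img'],'red',(200,300,225,260),3)[0])
print(g[235:253,228:266].astype(int))
d=snap('side'); im=cv2.cvtColor(d['img'],cv2.COLOR_RGB2BGR)[230:300,290:360]
cv2.imwrite('pics/s_%d.png'%(s['time']*100),cv2.resize(np.hstack([im,cv2.cvtColor(c['img'],cv2.COLOR_RGB2BGR)[210:280,210:310]]),None,fx=4.5,fy=4.5,interpolation=cv2.INTER_CUBIC))
E
python3 m.py; ls pics
```

```text
12.8 [489.56605387 -56.86222396  16.02620816] [ 0.3753948  11.24501288  0.76148398] 21.58842987350643
[(18, [250.7, 247.4], [249, 244, 4, 7])]
[[ 13  21  18  16  10   0   0   0   0   0   0   0   0   0   0   0   0   0   0   0   0   1   1   2   0   0   0   0   0   0   0   0   0   0   2   2   6   0]
 [  6  25  17  63  88  81  79  79  78  77  75  76  75  74  73  73  70  70  68  71  75  82  47  71  66  64  63  62  61  58  58  56  50  52  30  31  30  25]
 [  6  21   8 177 180 178 175 179 180 179 179 180 180 181 182 183 183 183 184 190 155  63  48 193 188 184 184 184 184 183 185 184 184 186 187 192 109 103]
 [  8  22   1 169 164 159 157 168 170 171 171 172 173 173 174 174 173 173 174 183 108  21   7 130 178 175 173 173 173 173 173 173 173 174 177 180 151 154]
 [  8  20   0 176 168 163 161 167 168 169 174 178 181 182 182 182 181 179 181 190 112  27   8 135 185 181 178 179 178 179 178 177 179 179 181 153 153 155]
 [  7  23   0 177 169 162 162 166 168 173 144  78  75  78  77  77  76 112 115 122  75  25  16  68 118 115 114 113 114 114 113 114 114 116 119  96  96  96]
 [  9  21   0 179 168 162 1
[... 1239 characters left out ...]
170 170 178  85 173 175 129 122 170 176  80 170 173 178  94  53  68  71  66  99 182  91 126 173 180  40 143 148 151  69 147 151]
 [ 25  24  30 188 179 176 177 160 166  61 160 164 161 162 177 180 162 163 162 164 179  97  89  90  83 144 177  92 120 169 174 151 152 151 153 153 153 152]
 [  0   0  11 170 161 159 159 161 164 165 168 168 168 167 168 167 168 169 169 171 175 177 182 182 181 178 185 185 185 184 184 164 163 164 164 165 164 165]
 [ 21  12   4   9   3   3   2   4   3   7   4   2  16  18  16  17  16  17  16  17  17  18  18  20  19  20  18  19  19  18  19  17  17  18  18  17  17  18]]
crop1.png
crop2.png
s2.png
s_1280.png
side1.png
t2.png
t3.png
top1.png
w1.png
w2.png
w3.png
w4.png
w5.png
```

Pulled about 28 mm: 11.2 N fits the spring law. The pixel gap is about 1.4 px, roughly 3 mm, which agrees with the earlier 31.6 mm. Pulling 3.3 mm more.

>>> drive_tool(
  commands=[0.15, 0, 1.5, 0, 0, 0.15, 0, 3, 0, 0, 0.15, 0, 3.3, 0, 0, 0.15, 0, 3.3, 0, 0],
)

```text
time: 13.3
position: [489.6, -60.0, 16.0]
orientation: [-3.139, -0.028, 0.0]
force: [0.5, 11.3, 0.9]
opening: 21.6
```

```bash
python3 m.py | sed -n '1,3p;9,18p'; ls pics | grep s_
```

```text
13.3 [489.58520294 -59.96399212  15.98660133] [ 0.4922798  11.34726015  0.88811027] 21.630259556092703
[(18, [250.7, 247.4], [249, 244, 4, 7])]
[[ 12  21  18  13  12   0   0   0   0   0   0   0   0   0   0   0   0   0   0   0   0   0   1   6   1   0   1   0   0   0   1   0   0   3   0   1   4   3]
 [  6  22   0 179 167 162 163 157 169 173 110  38  34  35  36  37  36  36  35  35  38  35  20  23   0  49  40  37  38  36  37  38  37  38  39  42  29  29]
 [  7  20   0 179 168 163 161 157 168 173 139 143 145 147 147 147 147 146 147 147 151 135  34  19  12 157 150 146 146 146 146 146 146 147 148 124 124 126]
 [ 23  18  14 183 171 166 165 157 168 168 170 173 174 174 174 175 174 174 174 174 180 162  35  12   5 187 179 175 174 174 174 174 173 175 179 149 149 152]
 [ 23  20  14 184 172 166 167 166 168 168 168 169 168 167 168 168 168 168 168 170 174 156  85  77  26 182 174 169 168 169 168 169 169 171 144 144 145 147]
 [ 22  19  16 184 172 169 167 167 169 171 169 168 168 168 168 167 168 168 168 169 174 153  81  74  27 181 173 168 168 168 168 168 168 171 143 145 145 144]
 [ 23  19  17 184 174 170 169 168 171 128 170 170 169 170 168 169 170 168 169 170 176 155  82  74  27 181 174 172 171 169 169 170 170 172 145 147 145 145]
 [ 25  20  21 182 171 166 166 169 176  37 169 173 126 169 170 173 126 169 169 174 134 158  86  74  29 187 180 129 124 168 174 130 172 176 149 110 147 148]
 [ 23  19  24 181 170 165 165 170 177  84 173 174 128 124 170 175  82 168 171 177  94  81  72  75  49  49 179 134 127 173 179  46 172 147 151  30 146 150]
 [ 26  21  27 183 174 170 170 171 178  86 174 175 129 122 172 175  81 171 172 178  93  53  69  71  66  99 182  91 125 174 180  35 173 147 150  69 147 151]
 [ 26  22  31 188 180 176 177 161 166  60 160 163 162 161 177 179 162 163 161 165 179  98  89  89  85 144 178  84 121 169 172 172 174 150 153 153 153 153]
s_1280.png
s_1330.png
```

The pointer's columns (250–252) now match the rider's exactly. Holding.

>>> drive_tool(
  commands=[0.15, 0, 0, 0, 0, 0.15, 0, 0, 0, 0, 0.15, 0, 0, 0, 0, 0.15, 0, 0, 0, 0, 0.15, 0, 0, 0, 0, 0.15, 0, 0, 0, 0, 0.15, 0, 0, 0, 0, 0.15, 0, 0, 0, 0, 0.15, 0, 0, 0, 0, 0.15, 0, 0, 0, 0],
)

```text
time: 14.4
position: [489.6, -59.9, 16.0]
orientation: [-3.139, -0.029, 0.0]
force: [0.3, 11.2, 0.4]
opening: 21.9
```

>>> drive_tool(
  commands=[0.15, 0, 0, 0, 0, 0.15, 0, 0, 0, 0, 0.15, 0, 0, 0, 0, 0.15, 0, 0, 0, 0, 0.15, 0, 0, 0, 0, 0.15, 0, 0, 0, 0],
)

```text
time: 15.0
position: [489.6, -59.9, 16.0]
orientation: [-3.139, -0.029, 0.0]
force: [0.3, 10.4, 1.1]
opening: 21.5
```

>>> drive_tool(
  commands=[0.15, 0, -4, 0, 0, 0.15, 0, -8, 0, 0, 0.15, 0, -12, 0, 0, 0.15, 0, -16, 0, 0, 0.15, 0, -20, 0, 0, 0.15, 0, -24, 0, 0, 0.15, 0, -27, 0, 0, 0.15, 0, -29, 0, 0, 0.15, 0, -30, 0, 0, 0.15, 0, -30, 0, 0],
)

```text
time: 16.0
position: [489.2, -30.3, 16.2]
orientation: [-3.14, -0.029, -0.0]
force: [0.5, 6.3, 0.6]
opening: 22.0
```

>>> drive_tool(
  commands=[0.15, 0, -1, 0, 0, 0.15, 0, -2, 0, 0, 0.15, 0, -3, 0, 0, 0.15, 0, -4, 0, 0, 0.15, 0, -4.5, 0, 0, 0.15, 0, -4.5, 0, 0],
)

```text
time: 16.6
position: [489.1, -26.4, 16.2]
orientation: [3.141, 0.028, 0.0]
force: [0.4, -2.6, 1.7]
opening: 21.9
```

```bash
python3 m.py | sed -n '1,3p;7,14p'
```

```text
16.6 [489.09109061 -26.41824141  16.18722848] [ 0.37550343 -2.60603401  1.69635418] 21.913725077409687
[(15, [249.4, 246.9], [248, 244, 4, 6])]
[[ 10  13  10   5   0   0   0   0   0   0   0   0   0   0   0   0   0   0   0   0   0   0   0   0   0   0   0   0   0   0   0   0   0   0   0   6  14  17]
 [  0  79 175 165 164 179  62  19   8  55 189 183 181 182 180 181 181 181 180 181 181 185 154 153 155 153 152 153 152 153 153 152 154 156 170  37  11  17]
 [  0  85 171 163 164 180  62  20  10  19  85  80  77  77  76  77  78  78  78  78  80  64  63  64  66  65  96  96  96  96  96  95  96  98 110  22  10  18]
 [  0  91 170 164 166 181  70  19   9  28  40  36  36  36  36  35  36  37  36  37  43  31  30  32  29  29  29  29  29  28  28  30  30  33  30   7  13  18]
 [  0  95 169 164 163 178  67  15   0 136 185 185 133 145 146 146 145 147 147 151 128 132 135 129 125 125 124 125 124 124 125 124 126 131  95  19  12  17]
 [  3 101 172 167 165 177  57   0   0 121 173 172 172 173 172 173 173 173 176 149 158  56  41 157 153 150 148 149 147 149 149 149 149 156 125  26  11  15]
 [  8  94 175 169 167 171 178 183 181 175 169 166 167 167 167 167 167 168 172 148 107  61  35 115 149 147 145 145 144 144 144 144 146 153 124  24  10  16]
 [  7 100 176 171 168 144 169 173 172 169 168 167 167 166 165 165 167 168 172 150 107  63  42  30 150 147 145 144 145 144 145 144 145 153 125  26  12  15]
 [  7 103 175 170 169 152 172 127 170 169 169 170 168 167 167 169 168 171 143 153 110  65  47  29 153 151 109 145 146 147 148 147 146 157  84  14  10  14]
```

The force has reversed to −2.6 N, the friction of the whole gauge sliding, so the handle is home. Releasing and rising.

>>> drive_tool(
  commands=[0.6, 0, 0, 0, 0, 0.6, 0, 0, 0, 0, 0.6, 0, 0, 0, 0, 0.6, 0, 0, 0, 0, 0.6, 0, 0, -10, 0, 0.6, 0, 0, -40, 0, 0.6, 0, 0, -80, 0, 0.6, 0, 0, -120, 0, 0.6, 0, 0, -140, 0, 0.6, 0, 0, -140, 0],
)

```text
time: 17.7
position: [490.2, -26.5, 160.2]
orientation: [3.141, 0.028, 0.008]
force: [-0.3, 0.6, 0.3]
opening: 55.8
```

>>> drive_tool(
  commands=[0.6, 0, -130, 0, 0, 0.6, 0, -130, 0, 0, 0.6, 0, -130, 0, 0, 0.6, 0, -130, 0, 0, 0.6, 0, -130, 0, 0, 0.6, 0, -130, 0, 0, 0.6, 0, -130, 0, 0],
)

```text
time: 18.4
position: [486.7, 102.7, 156.0]
orientation: [3.141, 0.026, -0.0]
force: [-0.1, -0.1, 0.5]
opening: 56.1
```

```bash
python3 - <<'E'
from h import *
s=arm.state();c=snap('wrist'); print(s['time'],s['position'],s['orientation'],s['force'],s['opening'])
np.save('w6.npy',c,allow_pickle=True)
im=cv2.cvtColor(c['img'],cv2.COLOR_RGB2BGR)[0:330,180:450]; im=cv2.resize(im,None,fx=1.8,fy=1.8)
for k in range(0,330,20): cv2.putText(im,str(k),(0,int(k*1.8)+3),0,.3,(0,255,255))
for k in range(0,270,20): cv2.putText(im,str(180+k),(int(k*1.8),8),0,.3,(0,255,255))
cv2.imwrite('pics/w6.png',im)
t,d=snap('top'),snap('side')
rt=blobs(t['img'],'red',(150,200,220,260),8)[0]; rs=blobs(d['img'],'red',(290,320,260,300),8)[0]; print(rt,rs,tri(ray(t,*rt[0][1]),ray(d,*rs[0][1])))
E
```

```text
18.4 [486.7485229  102.65720865 155.95386844] [ 3.14131618e+00  2.62284411e-02 -4.10040980e-04] [-0.115511   -0.12445367  0.4642495 ] 56.11036404958646Traceback (most recent call last):
  File "<stdin>", line 9, in <module>
IndexError: list index out of range
```

View pics/w6.png

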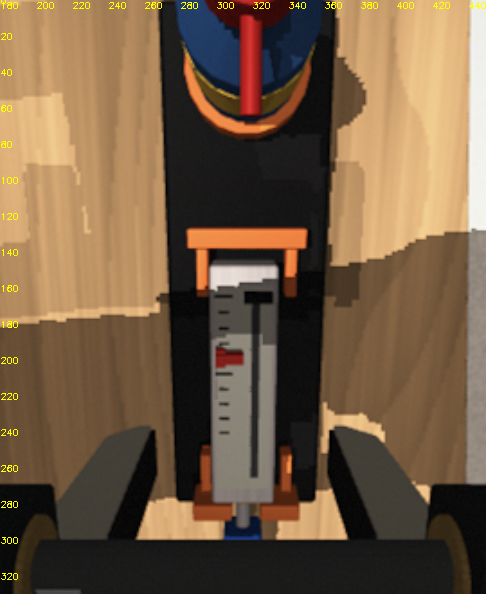

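The gauge lies straight in the cradle, with the pointer at the top of its slot (row 165) and the rider at row 198. The body's end is at row 147 and the stop's front edge at about 138. A last numeric check follows.

```bash
python3 - <<'E'
from h import *
c=np.load('w6.npy',allow_pickle=True).item()
a=np.radians(91.0); hx=np.array([np.cos(a),np.sin(a),0]); hy=np.array([-hx[1],hx[0],0]); o=np.array([488.3,88.6,0])
H=lambda u,v,z:[round(float((onz(c,180+u/1.8,v/1.8,z)-o)@q),1) for q in (hx,hy)]
print('end',H(210,264,50),H(278,264,50),'near',H(213,502,50),H(273,502,50)); print('ptr',H(258,297,53),'rider',H(228,357,53),'stop',H(187,248,38),H(307,248,38))
d=snap('side'); print(blobs(d['img'],'red',(280,330,240,310),8)[0])
t=snap('top'); print(blobs(t['img'],'red',(150,200,220,260),8)[0])
E
```

```text
end [64.2, 16.9] [64.2, -16.1] near [-65.1, 17.4] [-65.1, -15.6]
ptr [48.6, -6.4] rider [18.2, 8.5] stop [71.0, 29.1] [71.0, -31.3]
[(175, [306.0, 274.1], [298, 264, 16, 18])]
[]
```

```bash
python3 -c "
from cell import arm
print(arm.finish_job())"
```

```text
the job is handed in; nothing more can be done
None
```

I laid the gauge in the cradle, pressed the cap fully down and let it up, then pulled the handle to the rider, held it and led it home. The job is handed in at about 18.6 s of the 64 s allowed; it gave no verdict.

**What I did**
- **Placing:** I gripped the gauge by its body and laid it in the cradle with the handle out through the notch, then let go. It pressed briefly on a side wall (about 10 N) as it went in.
- **Cap:** I pressed until it bottomed out, when the force rose from 8 to 20 N with almost no further travel.
- **Pull:** I pulled until the pointer and the rider filled the same columns in the top camera, at about 11.3 N, and held for about 1.7 s. I then led the handle back until the force reversed, let go and backed off.

**Last checks**
- **Gauge:** its centre is about 0.5 mm from the cradle's centre lengthways and within 1 mm sideways, and it lies straight.
- **Handle:** the pointer is about 49 mm from the gauge's origin against 50 mm at home, with a limit of 48 mm. The reading is good to about 1 mm, so the margin is thin.
- **Cap:** it is back at its starting pixel position in the side view. The top camera's view of it was blocked, so only one view confirms this.
- **Cars and pot:** I never went near them, but did not measure their positions again at the end.

**Disagreements**
- One height estimate for the rider, from the wrist and top cameras, came out at 55 mm instead of 32. I discarded it because the other heights and lengths agreed with the text.
- The pull length to the rider came out at 30 to 32 mm in different views, so I settled it by the final alignment.

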